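File two painting panels upright in the bookend rack

TASK

File the two wooden painting panels in the small bookend rack: first draw the sliding bookend back by its knob to make room, then stand the long panel upright on its short end next to the fixed end stop, faces square to the row, and after it stand the short panel upright on its short end beside it, between it and the bookend. Let go of them, then slide the bookend up so that both panels stand snug between it and the stop, with no slack left in the row. Do not push the jar and the bottle about.

Things in the scene. Friction and masses are not known exactly. Their poses are not given: they have to be found in the camera images.
- rack: Bookend rack, fixed: a plywood board 210 x 80 mm (x -120 to +90), its top at z = 12 mm. At its left end, seen from the robot, stands a fixed wooden end stop, 50 mm wide (y), 95 mm high over the board, 14 mm thick, inner face at x = +70 mm; the bookend faces it. No side walls. Origin: on the bench under the middle line; x along the row, to the robot's left, from bookend to stop; z up
- stop_foot (a point): Middle of the foot of the end stop's inner face, on the board's top
- bookend (a joint): Sliding bookend: the free gap in metres between its face and the stop's inner face, 0 (closed) to 0.115 (fully drawn back, to the robot's right); light friction, stays where it is left. Its upright is 50 mm wide (y), 14 mm thick, and 56 mm high over the board
- bookend_knob (a point): The bookend's upright turned wooden knob, 26 mm in diameter, to be gripped at this point from above; its top is 16 mm higher, the 26 mm part ends 13 mm below. It stands on the bookend's foot, on the upright's outer side, away from the stop, 52 mm from the bookend's face; this point is 57 mm over the bench
- long_panel: The longer and narrower panel of plain wood with a smooth face, 150 x 56 x 22 mm, 0.15 to 0.3 kg, lying face up at the start. Origin: centre of the underside as it lies (the middle of the back). x along its 150 mm length, y across its 56 mm width, z through its thickness, out of the smooth face
- long_panel_center (a point): Centre of the long panel's volume
- short_panel: The shorter and wider panel of plain wood with a smooth face, 105 x 66 x 22 mm, 0.15 to 0.3 kg, lying face up at the start. Origin: centre of the underside as it lies (the middle of the back). x along its 105 mm length, y across its 66 mm width, z through its thickness, out of the smooth face
- short_panel_center (a point): Centre of the short panel's volume
- jar: Glass jar with a screw lid, 68 mm in diameter, 101 mm high, standing loose beside the rack, a bystander. Origin: centre of its underside
- bottle: Pale translucent bottle with a white cap, 61 mm in diameter, 130 mm high, standing loose beside the rack, a bystander. Origin: centre of its underside
There are look-alikes about, which are no part of the job. What is shaped like the long_panel but purple is not meant.

How it is judged:
By the outcome, as a careful person would: the job done as asked, in the order asked, and still so for the second after the job is handed in, with the robot touching nothing.
It also fails if it takes over 72 s, if anything falls off the work surface, if the arm or the gripper's body presses on something with over 40 N, if the wrist force passes 120 N, or if a joint passes its speed limit or range.

ROBOT

A 6-joint arm with a two-finger parallel gripper is mounted at the origin on the work surface; the furniture and walls round the work are solid. World frame = base frame: x ahead of the robot, y to its left, z up, the work surface at z = 0. Lengths are in m, angles in rad, forces in N, time in s.
With the tool pointing down it reaches from about 0.35 to 0.775 m from the base axis. Payload 7.3 kg.
Tool frame: the origin (TCP) lies on the front face of the gripper's body, between the roots of the fingers; the fingertips stand ahead of it and the grasp point (between the pads) lies 47 mm ahead of it (finger_overhang is the z of the fingertips in the tool frame, in m); z points along the fingers, y is the line along which they close (so a half turn about z gives the same grasp; the last joint's range is limited). The gripper opens to 92 mm and grips with 3 to 60 N. Pads are 19 mm wide; open, the fingers measure 130 mm over their backs; the gripper's body (75 mm by 190 mm) begins 47 mm behind the grasp point.
Start: joints at [-1.461, 0.342, 1.524, -0, 1.275, -0.146], TCP at [0.133, -0.508, 0.292] pointing down, gripper open.
Joint ranges: [-2.53, 2.53], [-0.77, 2.02], [0.04, 2.7], [-1, 4.14], [0.28, 2.66], [-3.11, 3.11]. Speed limits (rad/s): [2.57, 2.57, 3.14, 3.14, 3.14, 3.14].

INTERFACE

Orientations are given as [roll, pitch, yaw] about the fixed x, y, z axes, in that order (R = Rz(yaw) Ry(pitch) Rx(roll)).
In Python, from cell import * gives the robot as it stands. The module is installed in compiled form; this text tells all that it offers.
- The arm moves only by the tool arm_command, never from a script. Its argument "series" is a list of rows, each an object of numbers: "x", "y", "z": the shift along the tool's x, y, z in mm; "rx", "ry", "rz": the turn, a rotation vector about the tool's x, y, z in degrees. A call has 1 to 20 rows; each row is the pose to reach, as a shift and turn from the pose commanded when the call began, along the tool's axes at that moment; what a row does not reach only later rows make up. A row lasts 1/10 s, in which the tool goes at most 50 mm and 8.59 degrees, less where a joint would pass 70% of its speed; a pose out of reach is approached as far as the arm can. A call with a gripper value outside its range is refused whole. "hand" is the finger opening in mm, from 0 to 91.8, set as the call begins (left out, the last holds). The fingers move at their own pace and stop on an object; "squeeze" is the grip in N (left out, the last holds). Time passes only in rows, so rows that repeat a pose let the fingers close. It gives the time, the measured TCP pose, the force, the opening and the grip force at its end, in the units of the state.
- observe(): the state, without advancing time (a new reading comes with each control period).
- read_camera(name): name is "side" or "top" or "wrist"; returns a dict with "pixels" (480x640x3 uint8, blue, green, red), "K" (3x3 intrinsics, pixels), "k1" (the pictures are not rectified: a ray, as slopes to the right and down, at radius r is drawn at 1 + k1 r^2 times it, then the intrinsics apply), "rvec" (rotation vector, rad) and "tvec" (3), from world to camera coordinates, as OpenCV has them. Camera axes: x right, y down, z forward; pixel columns grow to the right and rows downward; lengths in m; the calibration is good to about 2 mm. A picture is of the moment at which its call begins. There is no depth.
- hand_in(): hands the job in; it is judged then, once.
Trained networks look in a picture, given as the dict that the camera call returned (one of the last four; its "shot" number tells which), for a name from the list of things; names that differ only in an ending like _2 or _b are one class to them, and where a whole thing is asked for, a point or a joint stands for the part that bears it (a point fixed in the world has none). Each returns a list of dicts, best first, with "confidence" (0 to 1); they miss things now and then, are a little off and sometimes report something else, mostly with a low value. They report only what shows in the picture. A call takes as long as a camera call. They do not tell look-alikes from the thing itself.
- boxes_of(picture, query): "point" ([x, y, z] in m, in world coordinates, good to about 4 mm: the middle of the surface that is visible of it).
- trace(picture, query): "pixels" (480x640 bool, what is visible of it).
- mark_of(picture, query): "point" ([x, y, z] in m, in world coordinates, good to about 4 mm: a listed point, or the origin of a listed thing).
The state is a dict: "time": time; "qpos": joint angles; "qvel": joint speeds; "joint_efforts": joint torques, N m; "tool_pos": TCP position; "tool_rot": TCP orientation; "contact_force": force on the tool from outside, world axes, zero at the start; "torque": the same for the moment, N m; "opening": finger opening in m; "grip_force": force on a finger pad.
Only numpy, scipy, OpenCV 4.12 (cv2) and the standard library are available. Lean on these libraries where they do the work, as an engineer would, in place of code of your own. Each camera call takes 0.05 s, during which the arm holds its last target. There are 200 camera calls.

## Working session

There is one attempt and no reset: what is moved stays moved. The work goes in short steps, Python scripts to look and compute and a tool call to move; the robot and the scene stay as the last step left them, time stands still between calls to the robot, and variables do not carry over. Pictures are saved under pics/ and viewed, at most 10 in all, crops included, and the job is handed in when it is done.

Besides the shell and the picture viewer there is one more tool, called after "Call:" as a command line: name --argument value ..., lists and objects as JSON in quotes. arm_command: Moves the arm, as the interface text tells. Its arguments: {"type":"object","properties":{"series":{"type":"array"},"hand":{"type":"number"},"squeeze":{"type":"number"}},"required":["series"]}

```bash
mkdir -p pics; cat > h.py <<'E'
from cell import *
import numpy as np, cv2
from scipy.spatial.transform import Rotation as Ro
def save(p,n): cv2.imwrite('pics/'+n,p['pixels'])
E
python3 - <<'E'
from h import *
s=observe(); print(s['time'],s['tool_pos'],s['tool_rot'],s['opening'])
t=read_camera('top'); d=read_camera('side')
im=np.hstack([t['pixels'],d['pixels']]); 
save(t,'t0.png'); save(d,'s0.png')
for n,p in(('top',t),('side',d)):
  for q in ['rack','stop_foot','bookend_knob','long_panel','short_panel','jar','bottle','long_panel_center','short_panel_center']:
    print(n,q,[(np.round(r['point'],3).tolist(),round(r['confidence'],2)) for r in mark_of(p,q)][:4])
print(observe()['time'])
E
```

```text
0.0 [ 0.13281287 -0.50761525  0.29155709] [-3.14011779e+00 -2.04814377e-04  2.55806822e-01] 0.0912472190339896
top rack [([0.61, -0.072, 0.002], 0.73)]
top stop_foot [([0.597, -0.004, 0.011], 0.67)]
top bookend_knob [([0.608, -0.079, 0.058], 0.88)]
top long_panel [([0.442, 0.075, 0.001], 0.6), ([0.434, 0.29, 0.003], 0.57)]
top short_panel [([0.428, -0.167, -0.002], 0.69)]
top jar [([0.581, -0.332, -0.001], 0.8)]
top bottle [([0.611, 0.3, -0.001], 0.93), ([0.426, -0.17, -0.001], 0.16)]
top long_panel_center [([0.439, 0.074, 0.011], 0.88)]
top short_panel_center [([0.427, -0.168, 0.014], 0.59)]
side rack [([0.613, -0.071, 0.002], 0.86), ([0.603, 0.299, -0.006], 0.48)]
side stop_foot [([0.598, 0.003, 0.009], 0.9), ([0.44, 0.076, -0.0], 0.33)]
side bookend_knob [([0.613, -0.08, 0.056], 0.66), ([0.599, -0.004, 0.015], 0.52), ([0.576, -0.329, -0.006], 0.46), ([0.424, -0.167, 0.012], 0.4)]
side long_panel [([0.443, 0.077, 0.001], 0.91), ([0.431, 0.29, 0.004], 0.61)]
side short_panel [([0.428, -0.164, -0.001], 0.76)]
side jar [([0.578, -0.329, -0.002], 0.58)]
side bottle [([0.603, 0.297, -0.002], 0.95)]
side long_panel_center [([0.443, 0.078, 0.01], 0.65), ([0.433, 0.288, 0.01], 0.58)]
side short_panel_center [([0.422, -0.165, 0.015], 0.62)]
1.0
```

View pics/t0.png

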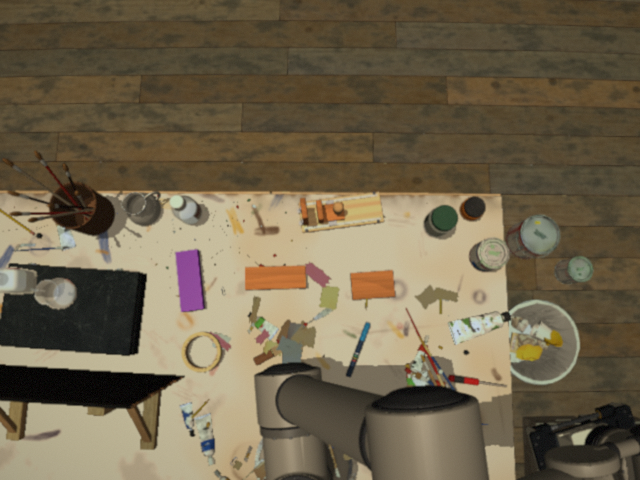

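View pics/s0.png

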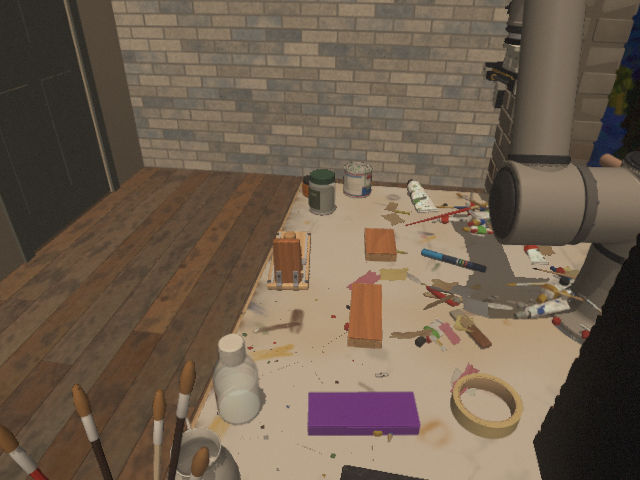

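The top view shows the long panel at about (276,277), the short one at (372,285) and the purple look-alike at (190,280). The rack is at (343,210), with the stop at its left end, the jar at (441,220) and the bottle at (185,208). The side view agrees, with the bookend nearly closed (gap about 25 mm).

```bash
cat >> h.py <<'E'
def back(p,uv,z):
    "pixels (N,2) -> world points on plane height z"
    K,k1=p['K'],p['k1']; uv=np.asarray(uv,float).reshape(-1,1,2)
    n=cv2.undistortPoints(uv,np.array(K,float),np.array([k1,0,0,0,0],float),None)  # first guess
    d=(uv[:,0]-[K[0][2],K[1][2]])/[K[0][0],K[1][1]]; s=d.copy()
    for _ in range(30): s=d/(1+k1*(s**2).sum(1,keepdims=True))
    R=cv2.Rodrigues(np.array(p['rvec'],float))[0]; t=np.array(p['tvec'],float).ravel()
    c=-R.T@t; r=np.c_[s,np.ones(len(s))]@R
    return c+r*((z-c[2])/r[:,2])[:,None]
def rect(p,q,z,near=None):
    out=[]
    for r in trace(p,q):
        m=r['pixels'].astype(np.uint8)
        c=max(cv2.findContours(m,0,cv2.CHAIN_APPROX_NONE)[0],key=cv2.contourArea)
        w=back(p,c[:,0],z)[:,:2]; (x,y),(a,b),th=cv2.minAreaRect((w*1000).astype(np.float32))
        if a<b: a,b,th=b,a,th+90
        out.append((round(r['confidence'],2),round(x,1),round(y,1),round(a,1),round(b,1),round((th-90+90)%180-90,1),len(c)))
    return out  # mm, long, short, deg of long axis from world y
def go(g,lean=0,yaw=0,up=0):
    """row for grasp point g (mm world); lean deg = turn about world-x like axis (+: body leans to -y);
    yaw deg of row axis from world y"""
    s=observe(); R0=Ro.from_euler('xyz',s['tool_rot']); p0=np.array(s['tool_pos'])*1000
    B=Ro.from_matrix(np.array([[0,1,0],[1,0,0],[0,0,-1.]]).T)
    R=Ro.from_euler('z',yaw,degrees=True)*Ro.from_euler('x',lean,degrees=True)*B
    p=np.array(g,float)-R.apply([0,0,47])
    print('row xyz',np.round(R0.inv().apply(p-p0),1),'rot',np.round((R0.inv()*R).as_rotvec(degrees=True),2))
def st():
    s=observe(); R=Ro.from_euler('xyz',s['tool_rot']); print(round(s['time'],2),'grasp',np.round((np.array(s['tool_pos'])+R.apply([0,0,.047]))*1000,1),'q',np.round(s['qpos'],2),'op',round(s['opening']*1000,1),'F',np.round(s['contact_force'],1),s['grip_force'])
E
sed -i '/first guess/d' h.py; sed -i 's/; uv=np.asarray(uv,float).reshape(-1,1,2)/; uv=np.asarray(uv,float).reshape(-1,2)/; s/uv\[:,0\]-\[K/uv-[K/' h.py
python3 - <<'E'
from h import *
t=read_camera('top')
for q,z in(('long_panel',.022),('short_panel',.022),('rack',.012),('bookend',.068)): print(q,rect(t,q,z))
go([605,-80,200]); st()
E
```

```text
long_panel [(0.88, 439.5, 76.3, 148.4, 57.1, 2.0, 159), (0.77, 432.4, 287.3, 149.1, 58.8, -81.5, 158)]
short_panel [(0.79, 423.0, -163.8, 107.9, 68.7, 4.8, 136), (0.53, 439.9, 76.4, 148.7, 57.1, 2.3, 158)]
rack [(0.59, 608.8, -84.6, 214.5, 89.7, 5.4, 218)]
bookend [(0.96, 594.4, -57.9, 66.0, 62.7, 4.9, 87)]
row xyz [ 565.  -294.5   45.2] rot [  0.     0.   -75.35]
1.25 grasp [ 132.9 -507.9  245.2] q [-1.46  0.34  1.52  0.    1.28 -0.15] op 91.8 F [ 1.9 -0.2 -0.4] 0.0
```

Call:
arm_command --series '[{"x": 565,"y": -295,"z": 45,"rz": -75.4},{"x": 565,"y": -295,"z": 45,"rz": -75.4},{"x": 565,"y": -295,"z": 45,"rz": -75.4},{"x": 565,"y": -295,"z": 45,"rz": -75.4},{"x": 565,"y": -295,"z": 45,"rz": -75.4},{"x": 565,"y": -295,"z": 45,"rz": -75.4},{"x": 565,"y": -295,"z": 45,"rz": -75.4},{"x": 565,"y": -295,"z": 45,"rz": -75.4},{"x": 565,"y": -295,"z": 45,"rz": -75.4},{"x": 565,"y": -295,"z": 45,"rz": -75.4},{"x": 565,"y": -295,"z": 45,"rz": -75.4},{"x": 565,"y": -295,"z": 45,"rz": -75.4},{"x": 565,"y": -295,"z": 45,"rz": -75.4},{"x": 565,"y": -295,"z": 45,"rz": -75.4},{"x": 565,"y": -295,"z": 45,"rz": -75.4},{"x": 565,"y": -295,"z": 45,"rz": -75.4},{"x": 565,"y": -295,"z": 45,"rz": -75.4},{"x": 565,"y": -295,"z": 45,"rz": -75.4}]' --hand 70

```text
invalid input
```

```bash
python3 - <<'E'
from h import *
st(); w=read_camera('wrist'); save(w,'w1.png')
for q in ['rack','stop_foot','bookend_knob','bookend']: print(q,[(np.round(r['point'],4).tolist(),round(r['confidence'],2)) for r in mark_of(w,q)][:3])
print(rect(w,'rack',.012))
R=cv2.Rodrigues(np.array(w['rvec'],float))[0]; print('cam',-R.T@np.array(w['tvec']).ravel())
E
```

```text
1.25 grasp [ 132.9 -507.9  245.2] q [-1.46  0.34  1.52  0.    1.28 -0.15] op 91.8 F [ 1.9 -0.2 -0.4] 0.0
rack []
stop_foot []
bookend_knob []Traceback (most recent call last):
  File "<stdin>", line 3, in <module>
ValueError: it knows: bookend_knob, bottle, jar, long_panel, long_panel_center, rack, short_panel, short_panel_center, stop_foot
```

View pics/w1.png

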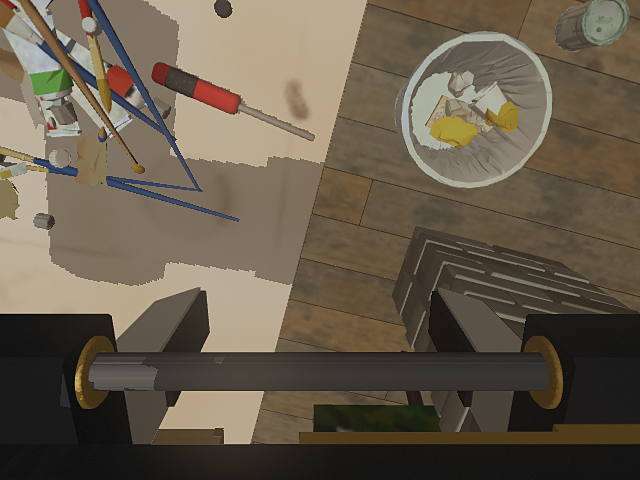

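The wrist picture shows the bench edge beside the start pose, with the fingers at the left and right (y about 330), so the camera sits to one side of the closing line. The move was refused, so I'm sending full rows.

Call:
arm_command --series '[{"x": 565,"y": -295,"z": 45,"rx": 0,"ry": 0,"rz": -75.4},{"x": 565,"y": -295,"z": 45,"rx": 0,"ry": 0,"rz": -75.4},{"x": 565,"y": -295,"z": 45,"rx": 0,"ry": 0,"rz": -75.4},{"x": 565,"y": -295,"z": 45,"rx": 0,"ry": 0,"rz": -75.4},{"x": 565,"y": -295,"z": 45,"rx": 0,"ry": 0,"rz": -75.4},{"x": 565,"y": -295,"z": 45,"rx": 0,"ry": 0,"rz": -75.4},{"x": 565,"y": -295,"z": 45,"rx": 0,"ry": 0,"rz": -75.4},{"x": 565,"y": -295,"z": 45,"rx": 0,"ry": 0,"rz": -75.4},{"x": 565,"y": -295,"z": 45,"rx": 0,"ry": 0,"rz": -75.4},{"x": 565,"y": -295,"z": 45,"rx": 0,"ry": 0,"rz": -75.4},{"x": 565,"y": -295,"z": 45,"rx": 0,"ry": 0,"rz": -75.4},{"x": 565,"y": -295,"z": 45,"rx": 0,"ry": 0,"rz": -75.4},{"x": 565,"y": -295,"z": 45,"rx": 0,"ry": 0,"rz": -75.4},{"x": 565,"y": -295,"z": 45,"rx": 0,"ry": 0,"rz": -75.4},{"x": 565,"y": -295,"z": 45,"rx": 0,"ry": 0,"rz": -75.4},{"x": 565,"y": -295,"z": 45,"rx": 0,"ry": 0,"rz": -75.4},{"x": 565,"y": -295,"z": 45,"rx": 0,"ry": 0,"rz": -75.4},{"x": 565,"y": -295,"z": 45,"rx": 0,"ry": 0,"rz": -75.4}]' --hand 70 --squeeze 20

```text
time: 3.25
tool_pos: [0.6043, -0.0806, 0.2476]
tool_rot: [3.141, 0.0, 1.57]
contact_force: [0.1, -0.4, 0.5]
opening: 0.0704
grip_force: 0.0
```

```bash
python3 - <<'E'
from h import *
st(); w=read_camera('wrist'); save(w,'w2.png')
for q in ['rack','stop_foot','bookend_knob']: print(q,[(np.round(r['point'],4).tolist(),round(r['confidence'],2)) for r in mark_of(w,q)][:3])
print(rect(w,'rack',.012))
R=cv2.Rodrigues(np.array(w['rvec'],float))[0]; print('cam',-R.T@np.array(w['tvec']).ravel())
E
```

```text
3.25 grasp [604.4 -80.6 200.6] q [-0.26  0.53  1.34 -0.    1.26 -0.26] op 70.4 F [ 0.1 -0.4  0.5] 0.0
rack [([0.6057, -0.072, 0.0006], 0.59)]
stop_foot [([0.6045, -0.0028, 0.0154], 0.69)]
bookend_knob [([0.6106, -0.0826, 0.0553], 0.68)]
[(0.79, 611.7, -84.2, 215.0, 81.1, 8.0, 704)]
cam [0.60483912 0.00147377 0.33994506]
```

View pics/w2.png

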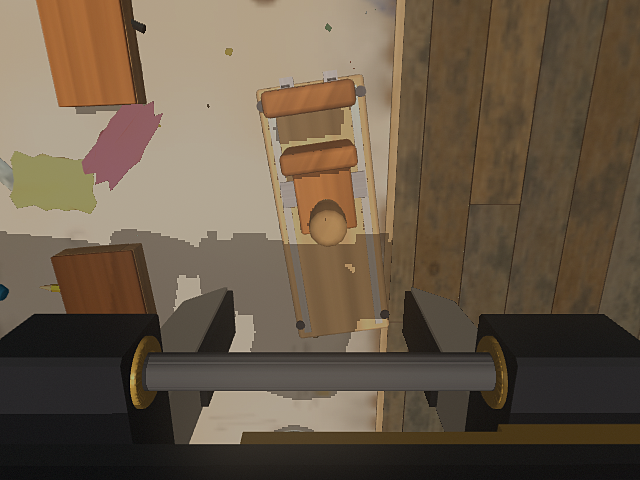

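The wrist view shows the rack from above. Its board corners are at (257,90), (362,75), (388,325) and (301,337), the stop's inner top edge runs (264,117)–(356,103), and the knob top is at about (328,223). Both panels' ends show at the left.

```bash
python3 - <<'E'
from h import *
w=read_camera('wrist')
c=back(w,[(257,91),(362,75),(388,325),(301,337)],.012)*1000
print(np.round(c,1), c.mean(0), np.linalg.norm(c-np.roll(c,-1,0),axis=1))
for a,b in((0,3),(1,2)): d=c[a]-c[b]; print('yaw',np.degrees(np.arctan2(-d[0],d[1])))
d=c[1]-c[0];print(np.degrees(np.arctan2(d[1],d[0])))
m=[r for r in trace(w,'bookend_knob')][:1]
print('knobtop',back(w,[(328,223)],.07)*1000)
print('stop inner',back(w,[(264,117),(356,103)],.107)*1000,'bookend inner top',back(w,[(282,157),(356,145)],.068)*1000)
E
```

```text
[[ 560.    10.6   12. ]
 [ 636.4   21.6   12. ]
 [ 665.4 -181.3   12. ]
 [ 589.8 -193.2   12. ]] [612.88284585 -85.58259348  12.        ] [ 77.19040126 204.9532051   76.55798665 205.94482527]
yaw 8.32106196653082
yaw 8.143073539270985
8.19693341143342
knobtop [[611.31035169 -73.27751005  70.        ]]
stop inner [[576.20679859  -4.84261688 107.        ]
 [624.61293843   2.2499615  107.        ]] bookend inner top [[581.85078787 -30.42791055  68.        ]
 [628.57288429 -22.91657246  68.        ]]
```

```bash
python3 - <<'E'
from h import *
go([611.5,-79,57],0,8.2); st()
E
```

```text
row xyz [  0.7   6.7 143.3] rot [ 0.01  0.01 -8.15]
3.6 grasp [604.8 -79.7 200.3] q [-0.26  0.53  1.34 -0.    1.26 -0.26] op 69.9 F [ 0.1 -0.5  0.4] 0.0
```

Call:
arm_command --series '[{"x": 1,"y": 7,"z": 60,"rx": 0,"ry": 0,"rz": -8.2},{"x": 1,"y": 7,"z": 90,"rx": 0,"ry": 0,"rz": -8.2},{"x": 1,"y": 7,"z": 120,"rx": 0,"ry": 0,"rz": -8.2},{"x": 1,"y": 7,"z": 143,"rx": 0,"ry": 0,"rz": -8.2},{"x": 1,"y": 7,"z": 143,"rx": 0,"ry": 0,"rz": -8.2},{"x": 1,"y": 7,"z": 143,"rx": 0,"ry": 0,"rz": -8.2}]' --hand 70 --squeeze 20

```text
time: 4.2
tool_pos: [0.6121, -0.0786, 0.1046]
tool_rot: [3.142, 0.0, 1.715]
contact_force: [0.4, -0.3, 0.5]
opening: 0.0699
grip_force: 0.0
```

Call:
arm_command --series '[{"x": 0,"y": 0,"z": 0,"rx": 0,"ry": 0,"rz": 0},{"x": 0,"y": 0,"z": 0,"rx": 0,"ry": 0,"rz": 0},{"x": 0,"y": 0,"z": 0,"rx": 0,"ry": 0,"rz": 0},{"x": 0,"y": 0,"z": 0,"rx": 0,"ry": 0,"rz": 0},{"x": 0,"y": 0,"z": 0,"rx": 0,"ry": 0,"rz": 0},{"x": 0,"y": 0,"z": 0,"rx": 0,"ry": 0,"rz": 0},{"x": -10,"y": 0,"z": 0,"rx": 0,"ry": 0,"rz": 0},{"x": -22,"y": 0,"z": 0,"rx": 0,"ry": 0,"rz": 0},{"x": -34,"y": 0,"z": 0,"rx": 0,"ry": 0,"rz": 0},{"x": -46,"y": 0,"z": 0,"rx": 0,"ry": 0,"rz": 0},{"x": -58,"y": 0,"z": 0,"rx": 0,"ry": 0,"rz": 0},{"x": -70,"y": 0,"z": 0,"rx": 0,"ry": 0,"rz": 0},{"x": -79,"y": 0,"z": 0,"rx": 0,"ry": 0,"rz": 0},{"x": -85,"y": 0,"z": 0,"rx": 0,"ry": 0,"rz": 0},{"x": -85,"y": 0,"z": 0,"rx": 0,"ry": 0,"rz": 0},{"x": -85,"y": 0,"z": 0,"rx": 0,"ry": 0,"rz": 0}]' --hand 10 --squeeze 20

```text
time: 5.8
tool_pos: [0.6231, -0.1638, 0.1043]
tool_rot: [-3.139, 0.0, 1.714]
contact_force: [-5.3, -2.8, 3.9]
opening: 0.0253
grip_force: 20.0
```

```bash
python3 - <<'E'
from h import *
st()
E
```

```text
5.8 grasp [ 623.  -163.8   57.3] q [-0.38  0.74  1.38 -0.    1.02 -0.52] op 25.3 F [-5.3 -2.8  3.9] 20.000467853969894
```

```bash
python3 - <<'E'
from h import *
go([440,60,200],0,2)
E
```

```text
row xyz [ 247.6 -149.5 -142.5] rot [-0.14  0.03  6.23]
```

Call:
arm_command --series '[{"x": 0,"y": 0,"z": 0,"rx": 0,"ry": 0,"rz": 0},{"x": 0,"y": 0,"z": 0,"rx": 0,"ry": 0,"rz": 0},{"x": 0,"y": 0,"z": 0,"rx": 0,"ry": 0,"rz": 0},{"x": 0,"y": 0,"z": -40,"rx": 0,"ry": 0,"rz": 0},{"x": 0,"y": 0,"z": -80,"rx": 0,"ry": 0,"rz": 0},{"x": 0,"y": 0,"z": -120,"rx": 0,"ry": 0,"rz": 0},{"x": 30,"y": -20,"z": -142,"rx": 0,"ry": 0,"rz": 6.2},{"x": 248,"y": -150,"z": -142,"rx": 0,"ry": 0,"rz": 6.2},{"x": 248,"y": -150,"z": -142,"rx": 0,"ry": 0,"rz": 6.2},{"x": 248,"y": -150,"z": -142,"rx": 0,"ry": 0,"rz": 6.2},{"x": 248,"y": -150,"z": -142,"rx": 0,"ry": 0,"rz": 6.2},{"x": 248,"y": -150,"z": -142,"rx": 0,"ry": 0,"rz": 6.2},{"x": 248,"y": -150,"z": -142,"rx": 0,"ry": 0,"rz": 6.2},{"x": 248,"y": -150,"z": -142,"rx": 0,"ry": 0,"rz": 6.2},{"x": 248,"y": -150,"z": -142,"rx": 0,"ry": 0,"rz": 6.2}]' --hand 80 --squeeze 20

```text
time: 7.3
tool_pos: [0.441, 0.0608, 0.2465]
tool_rot: [3.14, 0.0, 1.607]
contact_force: [-0.7, -0.5, 0.1]
opening: 0.08
grip_force: 0.0
```

```bash
python3 - <<'E'
from h import *
st(); w=read_camera('wrist'); save(w,'w3.png')
for q in ['long_panel','short_panel']: print(q,rect(w,q,.022))
E
```

```text
7.3 grasp [441.   60.8 199.5] q [-0.04  0.24  1.8  -0.    1.09 -0.07] op 80.0 F [-0.7 -0.5  0.1] 0.0
long_panel [(0.55, 442.9, 75.3, 149.0, 56.5, 2.4, 529)]
short_panel [(0.59, 423.7, -128.0, 66.6, 57.9, -85.2, 233)]
```

View pics/w3.png

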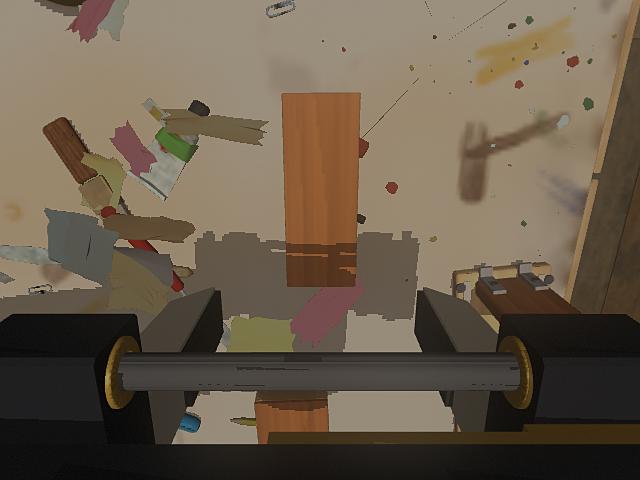

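Long panel: centre (442.5, 75.3) mm, turned 2.4°, and the measured 149 x 56.5 mm fits. I'll grip it 15 mm toward its far end with the tool leaning 42°. That lean lets one 90° turn stand it upright with the body clear of the rack.

```bash
python3 - <<'E'
from h import *
go([442,90.3,60],-42,2.4);go([442,90.3,17],-42,2.4)
E
```

```text
row xyz [ 61.4   1.9 151.1] rot [ -0.15 -41.99  -0.41]
row xyz [ 61.4   1.9 194.1] rot [ -0.15 -41.99  -0.41]
```

Call:
arm_command --series '[{"x": 20,"y": 1,"z": 40,"rx": 0,"ry": -8.4,"rz": -0.4},{"x": 40,"y": 2,"z": 80,"rx": 0,"ry": -17,"rz": -0.4},{"x": 61,"y": 2,"z": 110,"rx": 0,"ry": -25,"rz": -0.4},{"x": 61,"y": 2,"z": 130,"rx": 0,"ry": -34,"rz": -0.4},{"x": 61,"y": 2,"z": 151,"rx": 0,"ry": -42,"rz": -0.4},{"x": 61,"y": 2,"z": 151,"rx": 0,"ry": -42,"rz": -0.4},{"x": 61,"y": 2,"z": 151,"rx": 0,"ry": -42,"rz": -0.4},{"x": 61,"y": 2,"z": 172,"rx": 0,"ry": -42,"rz": -0.4},{"x": 61,"y": 2,"z": 185,"rx": 0,"ry": -42,"rz": -0.4},{"x": 61,"y": 2,"z": 194,"rx": 0,"ry": -42,"rz": -0.4},{"x": 61,"y": 2,"z": 194,"rx": 0,"ry": -42,"rz": -0.4}]' --hand 80 --squeeze 20

```text
time: 8.55
tool_pos: [0.4406, 0.1216, 0.0545]
tool_rot: [3.141, 0.734, 1.611]
contact_force: [-2.1, 2.9, 13.2]
opening: 0.0798
grip_force: 6.1
```

```bash
python3 - <<'E'
from h import *
st(); print(np.degrees(observe()['tool_rot']))
go([442,90.3,17],-42,2.4)
s=read_camera('side'); cv2.imwrite('pics/s1.png',cv2.resize(s['pixels'][180:380,240:540],(750,500)))
E
```

```text
8.55 grasp [441.9  90.2  19.6] q [ 0.44  0.77  1.81 -0.78  1.06  0.97] op 79.8 F [-2.1  2.9 13.2] 6.129242931492627
[179.9905445   42.05284727  92.32339849]
row xyz [1.8 0.1 1.8] rot [-0.04  0.05 -0.06]
```

View pics/s1.png

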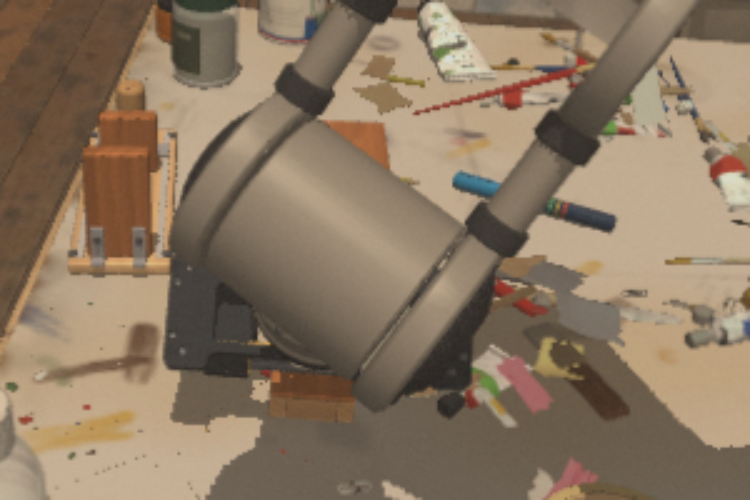

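The side crop shows the leaning gripper over the long panel at about (310,395). The 13 N reading means the fingertips touch the bench, so I'll rise 4 mm and grip.

Call:
arm_command --series '[{"x": -3,"y": 0,"z": -3.3,"rx": 0,"ry": 0,"rz": 0},{"x": -3,"y": 0,"z": -3.3,"rx": 0,"ry": 0,"rz": 0}]' --hand 80 --squeeze 40

```text
time: 8.8
tool_pos: [0.4405, 0.122, 0.0579]
tool_rot: [-3.142, 0.731, 1.612]
contact_force: [0.3, -1.0, -1.5]
opening: 0.0801
grip_force: 0.0
```

Call:
arm_command --series '[{"x": 0,"y": 0,"z": 0,"rx": 0,"ry": 0,"rz": 0},{"x": 0,"y": 0,"z": 0,"rx": 0,"ry": 0,"rz": 0},{"x": 0,"y": 0,"z": 0,"rx": 0,"ry": 0,"rz": 0},{"x": 0,"y": 0,"z": 0,"rx": 0,"ry": 0,"rz": 0},{"x": 0,"y": 0,"z": 0,"rx": 0,"ry": 0,"rz": 0}]' --hand 40 --squeeze 40

```text
time: 9.3
tool_pos: [0.4399, 0.1222, 0.0565]
tool_rot: [-3.138, 0.733, 1.616]
contact_force: [1.5, -0.7, -1.3]
opening: 0.0557
grip_force: 40.0
```

```bash
python3 - <<'E'
from h import *
st()
# stand: target panel centre in row: stop_foot - (11+c)*row
row=np.array([-np.sin(np.radians(8.2)),np.cos(np.radians(8.2)),0]); sf=np.array([600.8,-1.4,12])
for c,b in((10,90),(3,30),(3,2)):
  C=sf-(11+c)*row+[0,0,75+b]; g=C+[0,0,15]-10.5*row; print(C,g); go(g,48,8.2)
go([442,90.3,100],-42,2.4)
go([460,60,220],0,4)
E
```

```text
9.3 grasp [441.1  90.8  21.6] q [ 0.44  0.76  1.81 -0.78  1.07  0.96] op 55.7 F [ 1.5 -0.7 -1.3] 39.998740553855896
[603.79520761 -22.18530085 177.        ] [605.29281141 -32.57795127 192.        ]
row xyz [-257.9  161.8    7.1] rot [ 0.17 89.92 -6.41]
[602.79680507 -15.25686723 117.        ] [604.29440888 -25.64951766 132.        ]
row xyz [-212.6  161.3   47. ] rot [ 0.17 89.92 -6.41]
[602.79680507 -15.25686723  89.        ] [604.29440888 -25.64951766 104.        ]
row xyz [-193.9  161.3   67.8] rot [ 0.17 89.92 -6.41]
row xyz [-52.9   0.6 -57.9] rot [-0.09  0.01  0.12]
row xyz [-187.7   16.9 -114.3] rot [-0.71 42.   -1.45]
```

Call:
arm_command --series '[{"x": -15,"y": 0,"z": -16,"rx": 0,"ry": 0,"rz": 0},{"x": -35,"y": 0,"z": -38,"rx": 0,"ry": 0,"rz": 0},{"x": -60,"y": 2,"z": -65,"rx": 0,"ry": 2,"rz": 0},{"x": -90,"y": 5,"z": -90,"rx": 0,"ry": 8,"rz": 0},{"x": -120,"y": 8,"z": -105,"rx": 0,"ry": 15,"rz": 0},{"x": -150,"y": 12,"z": -112,"rx": 0,"ry": 22,"rz": -0.5},{"x": -175,"y": 15,"z": -114,"rx": 0,"ry": 29,"rz": -1},{"x": -188,"y": 17,"z": -114,"rx": -0.7,"ry": 36,"rz": -1.5},{"x": -188,"y": 17,"z": -114,"rx": -0.7,"ry": 42,"rz": -1.5},{"x": -188,"y": 17,"z": -114,"rx": -0.7,"ry": 42,"rz": -1.5},{"x": -188,"y": 17,"z": -114,"rx": -0.7,"ry": 42,"rz": -1.5},{"x": -188,"y": 17,"z": -114,"rx": -0.7,"ry": 42,"rz": -1.5}]' --hand 40 --squeeze 40

```text
time: 10.5
tool_pos: [0.4595, 0.0601, 0.2664]
tool_rot: [-3.139, 0.002, 1.642]
contact_force: [-0.6, 1.7, -3.0]
opening: 0.0556
grip_force: 40.0
```

```bash
cat >> h.py <<'E'
row=np.array([-np.sin(np.radians(8.2)),np.cos(np.radians(8.2)),0]); sf=np.array([600.8,-1.4,12])
E
python3 - <<'E'
from h import *
st()
for c,b in((10,90),(3,30),(3,2)):
  C=sf-(11+c)*row+[0,0,75+b]; g=C+[0,0,15]-10.5*row; go(g,48,8.2)
go([500,0,220],48,8.2)
E
```

```text
10.5 grasp [459.4  60.1 219.4] q [-0.03  0.26  1.72 -0.    1.16 -0.1 ] op 55.6 F [-0.6  1.7 -3. ] 39.997397661209106
row xyz [-137.7  141.4   42.8] rot [ 1.58 48.08 -3.92]
row xyz [-130.6  141.1  102.8] rot [ 1.58 48.08 -3.92]
row xyz [-130.5  141.1  130.8] rot [ 1.58 48.08 -3.92]
row xyz [-97.7  38.6  15. ] rot [ 1.58 48.08 -3.92]
```

Call:
arm_command --series '[{"x": -30,"y": 10,"z": 5,"rx": 0.3,"ry": 8,"rz": -0.7},{"x": -60,"y": 20,"z": 10,"rx": 0.5,"ry": 16,"rz": -1.3},{"x": -90,"y": 30,"z": 15,"rx": 0.8,"ry": 24,"rz": -2},{"x": -110,"y": 40,"z": 15,"rx": 1,"ry": 32,"rz": -2.6},{"x": -130,"y": 60,"z": 15,"rx": 1.3,"ry": 40,"rz": -3.3},{"x": -138,"y": 80,"z": 15,"rx": 1.6,"ry": 48.1,"rz": -3.9},{"x": -138,"y": 110,"z": 15,"rx": 1.6,"ry": 48.1,"rz": -3.9},{"x": -138,"y": 141,"z": 15,"rx": 1.6,"ry": 48.1,"rz": -3.9},{"x": -138,"y": 141,"z": 15,"rx": 1.6,"ry": 48.1,"rz": -3.9},{"x": -138,"y": 141,"z": 43,"rx": 1.6,"ry": 48.1,"rz": -3.9},{"x": -138,"y": 141,"z": 43,"rx": 1.6,"ry": 48.1,"rz": -3.9},{"x": -138,"y": 141,"z": 43,"rx": 1.6,"ry": 48.1,"rz": -3.9}]' --hand 40 --squeeze 40

```text
time: 11.7
tool_pos: [0.6099, -0.0671, 0.2236]
tool_rot: [-3.14, -0.841, 1.713]
contact_force: [-0.7, -0.2, -2.3]
opening: 0.0556
grip_force: 40.0
```

```bash
python3 - <<'E'
from h import *
st()
for c,b in((4,30),(3,2)):
  C=sf-(11+c)*row+[0,0,75+b]; g=C+[0,0,15]-10.5*row; go(g,48,8.2)
w=read_camera('side'); cv2.imwrite('pics/s2.png',cv2.resize(w['pixels'][140:320,200:440],(800,600)))
E
```

```text
11.7 grasp [604.9 -32.5 192.3] q [-0.49  0.77  1.21  0.65  1.71 -0.73] op 55.6 F [-0.7 -0.2 -2.3] 39.99902307987213
row xyz [-40.9   0.4  44.5] rot [-0.06 -0.16 -0.04]
row xyz [-61.1   0.5  64. ] rot [-0.06 -0.16 -0.04]
```

View pics/s2.png

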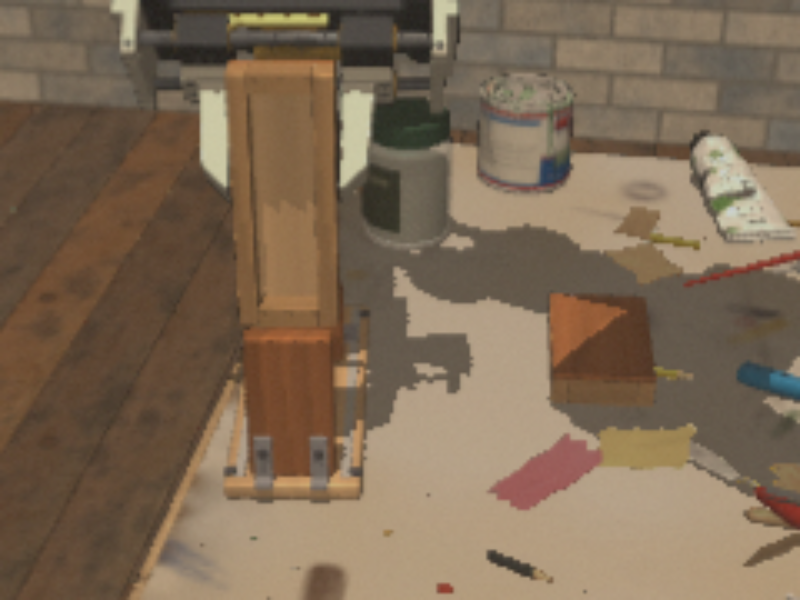

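The side crop shows the long panel upright in the fingers, just inside the stop and above its top. I'll lower it.

Call:
arm_command --series '[{"x": -14,"y": 0,"z": 15,"rx": 0,"ry": 0,"rz": 0},{"x": -28,"y": 0,"z": 30,"rx": 0,"ry": 0,"rz": 0},{"x": -41,"y": 0,"z": 44,"rx": 0,"ry": 0,"rz": 0},{"x": -48,"y": 0,"z": 51,"rx": 0,"ry": 0,"rz": 0},{"x": -55,"y": 0,"z": 58,"rx": 0,"ry": 0,"rz": 0},{"x": -61,"y": 0,"z": 64,"rx": 0,"ry": 0,"rz": 0},{"x": -62,"y": 0,"z": 65,"rx": 0,"ry": 0,"rz": 0},{"x": -62,"y": 0,"z": 65,"rx": 0,"ry": 0,"rz": 0}]' --hand 40 --squeeze 40

```text
time: 12.55
tool_pos: [0.6096, -0.0613, 0.1347]
tool_rot: [3.139, -0.84, 1.715]
contact_force: [-0.4, -0.2, -2.4]
opening: 0.0556
grip_force: 40.0
```

```bash
python3 - <<'E'
from h import *
st(); print(observe()['torque'])
E
```

```text
12.55 grasp [604.7 -26.6 103.3] q [-0.48  0.87  1.28  0.65  1.57 -0.83] op 55.6 F [-0.4 -0.2 -2.4] 39.999091029167175
[-0.79061879 -0.19657676 -0.00107015]
```

Call:
arm_command --series '[{"x": -0.7,"y": 0,"z": 0.7,"rx": 0,"ry": 0,"rz": 0},{"x": -1.5,"y": 0,"z": 1.3,"rx": 0,"ry": 0,"rz": 0},{"x": -2.2,"y": 0,"z": 2,"rx": 0,"ry": 0,"rz": 0},{"x": -2.2,"y": 0,"z": 2,"rx": 0,"ry": 0,"rz": 0}]'

```text
time: 12.95
tool_pos: [0.6097, -0.0614, 0.134]
tool_rot: [3.136, -0.841, 1.717]
contact_force: [-1.4, -2.7, 10.4]
opening: 0.0553
grip_force: 40.0
```

Call:
arm_command --series '[{"x": 1,"y": 0,"z": -0.9,"rx": 0,"ry": 0,"rz": 0},{"x": 1,"y": 0,"z": -0.9,"rx": 0,"ry": 0,"rz": 0}]'

```text
time: 13.15
tool_pos: [0.6097, -0.0612, 0.1341]
tool_rot: [3.137, -0.84, 1.716]
contact_force: [-0.6, -0.8, 6.3]
opening: 0.0556
grip_force: 40.0
```

Call:
arm_command --series '[{"x": 0,"y": 0,"z": 0,"rx": 0,"ry": 0,"rz": 0},{"x": 0,"y": 0,"z": 0,"rx": 0,"ry": 0,"rz": 0},{"x": 0,"y": 0,"z": 0,"rx": 0,"ry": 0,"rz": 0},{"x": 0,"y": 0,"z": 0,"rx": 0,"ry": 0,"rz": 0},{"x": 0,"y": 0,"z": 0,"rx": 0,"ry": 0,"rz": 0},{"x": 0,"y": 0,"z": -15,"rx": 0,"ry": 0,"rz": 0},{"x": 0,"y": 0,"z": -40,"rx": 0,"ry": 0,"rz": 0},{"x": 0,"y": 0,"z": -80,"rx": 0,"ry": 0,"rz": 0},{"x": 0,"y": 0,"z": -130,"rx": 0,"ry": 0,"rz": 0},{"x": 0,"y": 0,"z": -130,"rx": 0,"ry": 0,"rz": 0}]' --hand 80 --squeeze 40

```text
time: 14.15
tool_pos: [0.6243, -0.1627, 0.2248]
tool_rot: [3.127, -0.832, 1.719]
contact_force: [0.1, 0.5, 0.1]
opening: 0.0803
grip_force: 0.0
```

```bash
python3 - <<'E'
from h import *
st(); w=read_camera('wrist'); s=read_camera('side')
cv2.imwrite('pics/a3.png',np.hstack([cv2.resize(w['pixels'],(440,330)),cv2.resize(s['pixels'][150:310,230:400],(350,330))]))
go([420,-150,220],0,4.8)
E
```

```text
14.15 grasp [ 619.8 -128.2  193.1] q [-0.6   0.86  1.02  0.61  1.84 -0.75] op 80.3 F [0.1 0.5 0.1] 0.0
row xyz [  59.6 -199.7   -4.2] rot [ -1.17 -48.01   3.11]
```

View pics/a3.png

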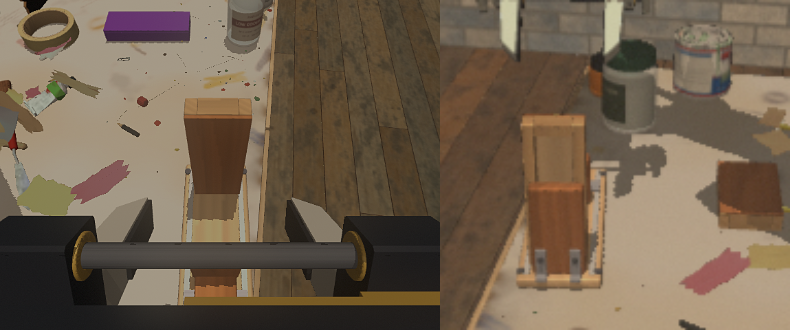

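Both views show the long panel standing alone inside the stop (left view (218,150), right view (553,150)). On to the short panel.

Call:
arm_command --series '[{"x": 20,"y": -30,"z": -10,"rx": -0.2,"ry": -8,"rz": 0.5},{"x": 35,"y": -65,"z": -10,"rx": -0.4,"ry": -16,"rz": 1},{"x": 45,"y": -100,"z": -8,"rx": -0.6,"ry": -24,"rz": 1.5},{"x": 50,"y": -140,"z": -6,"rx": -0.8,"ry": -32,"rz": 2},{"x": 52,"y": -175,"z": -4,"rx": -1,"ry": -40,"rz": 2.6},{"x": 52,"y": -198,"z": -4,"rx": -1.2,"ry": -48,"rz": 3.1},{"x": 52,"y": -198,"z": -4,"rx": -1.2,"ry": -48,"rz": 3.1},{"x": 52,"y": -198,"z": -4,"rx": -1.2,"ry": -48,"rz": 3.1},{"x": 52,"y": -198,"z": -4,"rx": -1.2,"ry": -48,"rz": 3.1}]' --hand 85 --squeeze 40

```text
time: 15.15
tool_pos: [0.4232, -0.1535, 0.2604]
tool_rot: [-3.14, -0.003, 1.657]
contact_force: [-0.0, 0.4, -0.1]
opening: 0.085
grip_force: 0.0
```

```bash
python3 - <<'E'
from h import *
st(); w=read_camera('wrist'); save(w,'w4.png')
for q in ['long_panel','short_panel']: print(q,rect(w,q,.022))
E
```

```text
15.15 grasp [ 423.1 -153.4  213.4] q [-0.52  0.24  1.77  0.    1.14 -0.61] op 85.0 F [-0.   0.4 -0.1] 0.0
long_panel [(0.95, 605.1, -13.9, 70.0, 36.2, -72.4, 278)]
short_panel [(0.65, 426.6, -164.0, 106.8, 67.3, 4.7, 405)]
```

```bash
python3 - <<'E'
from h import *
go([424.9,-144.1,65],-42,4.7);go([424.9,-144.1,22],-42,4.7)
E
```

```text
row xyz [ 40.6   3.1 160.3] rot [-4.000e-02 -4.218e+01  2.200e-01]
row xyz [ 40.5   3.2 203.3] rot [-4.000e-02 -4.218e+01  2.200e-01]
```

Call:
arm_command --series '[{"x": 20,"y": 1,"z": 40,"rx": 0,"ry": -8.4,"rz": 0.2},{"x": 30,"y": 3,"z": 80,"rx": 0,"ry": -17,"rz": 0.2},{"x": 41,"y": 3,"z": 115,"rx": 0,"ry": -25,"rz": 0.2},{"x": 41,"y": 3,"z": 140,"rx": 0,"ry": -34,"rz": 0.2},{"x": 41,"y": 3,"z": 160,"rx": 0,"ry": -42,"rz": 0.2},{"x": 41,"y": 3,"z": 160,"rx": 0,"ry": -42,"rz": 0.2},{"x": 41,"y": 3,"z": 160,"rx": 0,"ry": -42,"rz": 0.2},{"x": 41,"y": 3,"z": 180,"rx": 0,"ry": -42,"rz": 0.2},{"x": 41,"y": 3,"z": 195,"rx": 0,"ry": -42,"rz": 0.2},{"x": 41,"y": 3,"z": 203,"rx": 0,"ry": -42,"rz": 0.2},{"x": 41,"y": 3,"z": 203,"rx": 0,"ry": -42,"rz": 0.2}]' --hand 85 --squeeze 40

```text
time: 16.4
tool_pos: [0.4485, -0.0851, 0.0918]
tool_rot: [-3.079, 0.683, 1.652]
contact_force: [-0.4, 0.4, 0.9]
opening: 0.0848
grip_force: 0.0
```

```bash
python3 - <<'E'
from h import *
st(); go([424.9,-144.1,22],-42,4.7)
E
```

```text
16.4 grasp [ 448.  -114.8   55.4] q [-0.    0.62  1.98 -1.    0.85  0.73] op 84.8 F [-0.4  0.4  0.9] 0.0
row xyz [  2.2 -25.6  44.7] rot [-3.59 -2.88  0.06]
```

Joint 4 hit its limit at −1, so I'll use less lean here (−30°) and grip nearer the top end.

```bash
python3 - <<'E'
from h import *
a=np.radians(4.7); s=27
g=[426.5-s*np.sin(a),-164+s*np.cos(a),70]; print(g); go(g,-30,4.7)
E
```

```text
[np.float64(424.2876602669889), np.float64(-137.090790555913), 70]
row xyz [-32.4 -28.2   3.7] rot [-3.58  9.12 -0.32]
```

Call:
arm_command --series '[{"x": -16,"y": -14,"z": 2,"rx": -1.8,"ry": 5,"rz": -0.2},{"x": -32,"y": -28,"z": 4,"rx": -3.6,"ry": 9.1,"rz": -0.3},{"x": -32,"y": -28,"z": 4,"rx": -3.6,"ry": 9.1,"rz": -0.3},{"x": -32,"y": -28,"z": 4,"rx": -3.6,"ry": 9.1,"rz": -0.3}]'

```text
time: 16.8
tool_pos: [0.4225, -0.1143, 0.1118]
tool_rot: [3.138, 0.526, 1.648]
contact_force: [0.2, 0.1, -0.4]
opening: 0.0851
grip_force: 0.0
```

```bash
python3 - <<'E'
from h import *
st(); go([424.3,-137.1,70],-30,4.7); go([424.3,-137.1,40],-30,4.7); go([424.3,-137.1,23],-30,4.7)
E
```

```text
16.8 grasp [ 424.5 -137.7   71.2] q [-0.16  0.48  2.08 -0.91  0.66  0.52] op 85.1 F [ 0.2  0.1 -0.4] 0.0
row xyz [ 1.1 -0.1  0.7] rot [ 0.1   0.11 -0.22]
row xyz [16.1 -0.2 26.6] rot [ 0.1   0.11 -0.22]
row xyz [24.6 -0.3 41.3] rot [ 0.1   0.11 -0.22]
```

```bash
python3 - <<'E'
from h import *
go([424.3,-137.1,50],-24,4.7); go([424.3,-137.1,23],-24,4.7)
E
```

```text
row xyz [ 6.2 -0.2 18.2] rot [ 0.11  6.11 -0.21]
row xyz [19.7 -0.2 41.6] rot [ 0.11  6.11 -0.21]
```

Call:
arm_command --series '[{"x": 6,"y": 0,"z": 18,"rx": 0,"ry": 6,"rz": 0},{"x": 6,"y": 0,"z": 18,"rx": 0,"ry": 6,"rz": 0},{"x": 13,"y": 0,"z": 30,"rx": 0,"ry": 6,"rz": 0},{"x": 17,"y": 0,"z": 37,"rx": 0,"ry": 6,"rz": 0},{"x": 19.7,"y": 0,"z": 41.6,"rx": 0,"ry": 6,"rz": 0},{"x": 19.7,"y": 0,"z": 41.6,"rx": 0,"ry": 6,"rz": 0}]'

```text
time: 17.4
tool_pos: [0.4229, -0.1167, 0.0647]
tool_rot: [3.141, 0.421, 1.654]
contact_force: [-0.9, -0.1, 0.6]
opening: 0.085
grip_force: 0.0
```

```bash
python3 - <<'E'
from h import *
st(); go([424.3,-137.1,23],-24,4.7)
E
```

```text
17.4 grasp [ 424.5 -135.8   21.8] q [-0.22  0.56  2.09 -0.88  0.53  0.47] op 85.0 F [-0.9 -0.1  0.6] 0.0
row xyz [-1.7 -0.3 -0.5] rot [0.05 0.1  0.06]
```

Call:
arm_command --series '[{"x": 0,"y": 0,"z": 0,"rx": 0,"ry": 0,"rz": 0},{"x": 0,"y": 0,"z": 0,"rx": 0,"ry": 0,"rz": 0},{"x": 0,"y": 0,"z": 0,"rx": 0,"ry": 0,"rz": 0},{"x": 0,"y": 0,"z": 0,"rx": 0,"ry": 0,"rz": 0}]' --hand 50 --squeeze 45

```text
time: 17.8
tool_pos: [0.4231, -0.1172, 0.0657]
tool_rot: [3.139, 0.42, 1.652]
contact_force: [-0.8, 0.5, 2.4]
opening: 0.0655
grip_force: 45.0
```

```bash
python3 - <<'E'
from h import *
st(); go([424.3,-137.1,60],-24,4.7); go([450,-140,200],0,6); go([500,-130,230],35,8.2)
E
```

```text
17.8 grasp [ 424.8 -136.3   22.7] q [-0.22  0.56  2.09 -0.87  0.53  0.47] op 65.5 F [-0.8  0.5  2.4] 44.98991131782532
row xyz [-16.   -0.3 -33.7] rot [ 0.15  0.06 -0.05]
row xyz [ -96.7   25.4 -155.3] rot [-0.12 24.06 -1.29]
row xyz [-124.6   77.8 -166.3] rot [ 0.51 59.05 -3.61]
```

Call:
arm_command --series '[{"x": -5,"y": 0,"z": -11,"rx": 0,"ry": 0,"rz": 0},{"x": -16,"y": 0,"z": -34,"rx": 0,"ry": 0,"rz": 0},{"x": -35,"y": 5,"z": -70,"rx": 0,"ry": 5,"rz": 0},{"x": -60,"y": 12,"z": -110,"rx": 0,"ry": 13,"rz": -0.6},{"x": -90,"y": 20,"z": -145,"rx": 0,"ry": 20,"rz": -1},{"x": -100,"y": 30,"z": -157,"rx": 0,"ry": 28,"rz": -1.6},{"x": -110,"y": 50,"z": -162,"rx": 0.1,"ry": 36,"rz": -2},{"x": -120,"y": 65,"z": -166,"rx": 0.2,"ry": 44,"rz": -2.5},{"x": -125,"y": 78,"z": -166,"rx": 0.4,"ry": 52,"rz": -3},{"x": -125,"y": 78,"z": -166,"rx": 0.5,"ry": 59,"rz": -3.6},{"x": -125,"y": 78,"z": -166,"rx": 0.5,"ry": 59,"rz": -3.6},{"x": -125,"y": 78,"z": -166,"rx": 0.5,"ry": 59,"rz": -3.6}]'

```text
time: 19.0
tool_pos: [0.5037, -0.1578, 0.2666]
tool_rot: [-3.138, -0.61, 1.71]
contact_force: [0.4, 0.5, -1.8]
opening: 0.0658
grip_force: 45.0
```

```bash
python3 - <<'E'
from h import *
st()
for c,b in((18,110),(12,110),(8,50),(8,3)):
  C=sf-(33+c)*row+[0,0,52.5+b]; g=C+[0,0,27.8]-11*row; print(g);go(g,66,8.2)
E
```

```text
19.0 grasp [ 499.7 -131.2  228. ] q [-0.65  0.55  1.4   0.42  1.65 -0.85] op 65.8 F [ 0.4  0.5 -1.8] 44.98394072055817
[609.64299389 -62.76612632 202.3       ]
row xyz [  4.1 118.5  57.5] rot [-0.04 31.04 -0.21]
[608.78722029 -56.82746893 202.3       ]
row xyz [  9.  118.5  60.9] rot [-0.04 31.04 -0.21]
[608.21670455 -52.86836401 142.3       ]
row xyz [-22.1 118.7 112.4] rot [-0.04 31.04 -0.21]
[608.21670455 -52.86836401  95.3       ]
row xyz [-49.  118.9 150.9] rot [-0.04 31.04 -0.21]
```

Call:
arm_command --series '[{"x": -20,"y": 20,"z": 0,"rx": 0,"ry": 8,"rz": 0},{"x": -20,"y": 40,"z": 0,"rx": 0,"ry": 16,"rz": 0},{"x": -10,"y": 60,"z": 20,"rx": 0,"ry": 24,"rz": 0},{"x": -5,"y": 80,"z": 40,"rx": 0,"ry": 31,"rz": -0.2},{"x": 4,"y": 118.5,"z": 57.5,"rx": 0,"ry": 31,"rz": -0.2},{"x": 4,"y": 118.5,"z": 57.5,"rx": 0,"ry": 31,"rz": -0.2},{"x": 7,"y": 118.5,"z": 60,"rx": 0,"ry": 31,"rz": -0.2},{"x": 7,"y": 118.5,"z": 60,"rx": 0,"ry": 31,"rz": -0.2}]'

```text
time: 19.8
tool_pos: [0.6153, -0.0995, 0.2236]
tool_rot: [3.136, -1.149, 1.722]
contact_force: [-0.4, -0.7, -1.7]
opening: 0.0653
grip_force: 45.0
```

```bash
python3 - <<'E'
from h import *
st()
for c,b in((10,50),(9,10),(9,2)):
  C=sf-(33+c)*row+[0,0,52.5+b]; g=C+[0,0,27.8]-11*row; go(g,66,8.2)
w=read_camera('side'); cv2.imwrite('pics/s5.png',cv2.resize(w['pixels'][140:320,200:440],(800,600)))
E
```

```text
19.8 grasp [609.1 -57.  204.4] q [-0.57  0.91  1.1   0.83  1.94 -0.76] op 65.3 F [-0.4 -0.7 -1.7] 44.9857896566391
row xyz [-55.9  -0.5  27.5] rot [-0.13  0.16  0.19]
row xyz [-92.   -0.6  44.8] rot [-0.13  0.16  0.19]
row xyz [-99.3  -0.6  48. ] rot [-0.13  0.16  0.19]
```

View pics/s5.png

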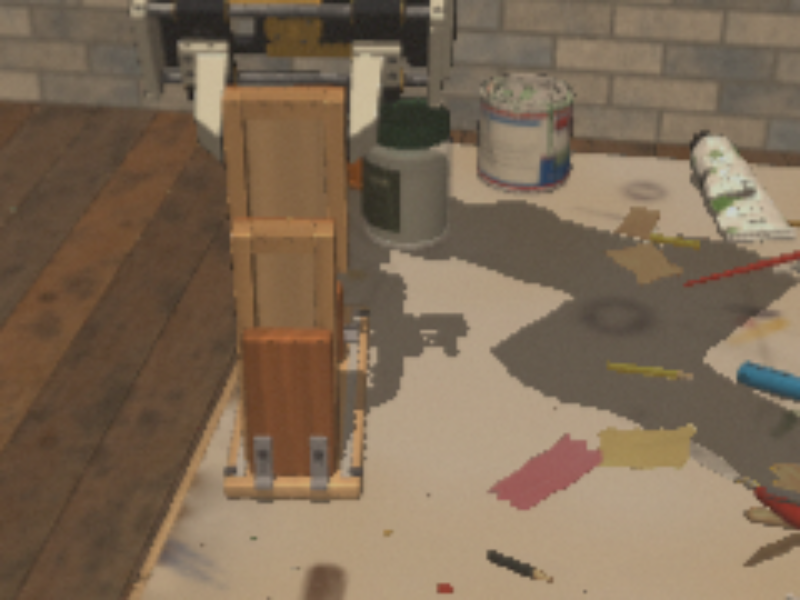

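The side crop shows the short panel upright behind the standing long one, in line with the row. I'll lower it.

Call:
arm_command --series '[{"x": -20,"y": 0,"z": 9.5,"rx": 0,"ry": 0,"rz": 0},{"x": -40,"y": 0,"z": 19.5,"rx": 0,"ry": 0,"rz": 0},{"x": -56,"y": 0,"z": 27.5,"rx": 0,"ry": 0,"rz": 0},{"x": -72,"y": 0,"z": 35,"rx": 0,"ry": 0,"rz": 0},{"x": -84,"y": 0,"z": 41,"rx": 0,"ry": 0,"rz": 0},{"x": -92,"y": 0,"z": 44.5,"rx": 0,"ry": 0,"rz": 0},{"x": -96,"y": 0,"z": 46.3,"rx": 0,"ry": 0,"rz": 0},{"x": -98.5,"y": 0,"z": 47.6,"rx": 0,"ry": 0,"rz": 0},{"x": -98.5,"y": 0,"z": 47.6,"rx": 0,"ry": 0,"rz": 0}]'

```text
time: 20.75
tool_pos: [0.6155, -0.0972, 0.1136]
tool_rot: [3.135, -1.151, 1.722]
contact_force: [0.3, 0.5, -1.8]
opening: 0.0656
grip_force: 45.0
```

Call:
arm_command --series '[{"x": -0.9,"y": 0,"z": 0.4,"rx": 0,"ry": 0,"rz": 0},{"x": -1.8,"y": 0,"z": 0.8,"rx": 0,"ry": 0,"rz": 0},{"x": -1.8,"y": 0,"z": 0.8,"rx": 0,"ry": 0,"rz": 0}]'

```text
time: 21.05
tool_pos: [0.6156, -0.0973, 0.1129]
tool_rot: [3.132, -1.152, 1.725]
contact_force: [-1.3, -1.1, 5.3]
opening: 0.0658
grip_force: 45.0
```

```bash
python3 - <<'E'
from h import *
st()
E
```

```text
21.05 grasp [609.5 -54.8  93.7] q [-0.57  1.05  1.14  0.79  1.82 -0.89] op 65.8 F [-1.3 -1.1  5.3] 44.979010820388794
```

Call:
arm_command --series '[{"x": 0,"y": 0,"z": 0,"rx": 0,"ry": 0,"rz": 0},{"x": 0,"y": 0,"z": 0,"rx": 0,"ry": 0,"rz": 0},{"x": 0,"y": 0,"z": 0,"rx": 0,"ry": 0,"rz": 0},{"x": 0,"y": 0,"z": 0,"rx": 0,"ry": 0,"rz": 0},{"x": 0,"y": 0,"z": 0,"rx": 0,"ry": 0,"rz": 0},{"x": 3,"y": 0,"z": -15,"rx": 0,"ry": 0,"rz": 0},{"x": 20,"y": 0,"z": -40,"rx": 0,"ry": 0,"rz": 0},{"x": 50,"y": 0,"z": -70,"rx": 0,"ry": 0,"rz": 0},{"x": 85,"y": 0,"z": -90,"rx": 0,"ry": -5,"rz": 0},{"x": 85,"y": 0,"z": -90,"rx": 0,"ry": -5,"rz": 0}]' --hand 86 --squeeze 20

```text
time: 22.05
tool_pos: [0.6236, -0.1464, 0.2338]
tool_rot: [3.114, -1.054, 1.74]
contact_force: [0.8, 0.9, 0.9]
opening: 0.0858
grip_force: 0.0
```

```bash
python3 - <<'E'
from h import *
st()
k=sf-164*row; print(k); go([k[0],k[1],200],0,8.2)
s=read_camera('side');w=read_camera('wrist')
cv2.imwrite('pics/a6.png',np.hstack([cv2.resize(w['pixels'],(440,330)),cv2.resize(s['pixels'][150:310,230:400],(350,330))]))
E
```

```text
22.05 grasp [ 618.  -105.9  210.5] q [-0.61  0.92  1.    0.76  1.97 -0.74] op 85.8 F [0.8 0.9 0.9] 0.0
[ 624.19114513 -163.72330187   12.        ]
row xyz [  3.   -1.7 -21.5] rot [  0.67 -60.37   0.5 ]
```

View pics/a6.png

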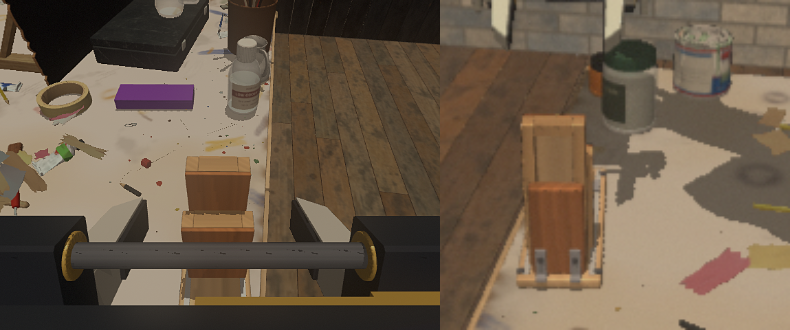

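Both panels stand free, one behind the other, in the two views (left view (218,170) and (217,220)). Now to the knob.

Call:
arm_command --series '[{"x": 10,"y": -1,"z": -20,"rx": 0,"ry": -8.5,"rz": 0},{"x": 10,"y": -1,"z": -25,"rx": 0,"ry": -17,"rz": 0},{"x": 10,"y": -2,"z": -25,"rx": 0,"ry": -25.5,"rz": 0},{"x": 6,"y": -2,"z": -22,"rx": 0.3,"ry": -34,"rz": 0.2},{"x": 4,"y": -2,"z": -22,"rx": 0.5,"ry": -42.5,"rz": 0.4},{"x": 3,"y": -2,"z": -21,"rx": 0.6,"ry": -51,"rz": 0.5},{"x": 3,"y": -2,"z": -21,"rx": 0.7,"ry": -60.4,"rz": 0.5},{"x": 3,"y": -2,"z": -21,"rx": 0.7,"ry": -60.4,"rz": 0.5},{"x": 3,"y": -2,"z": -21,"rx": 0.7,"ry": -60.4,"rz": 0.5},{"x": 3,"y": -2,"z": -21,"rx": 0.7,"ry": -60.4,"rz": 0.5}]' --hand 70 --squeeze 20

```text
time: 23.15
tool_pos: [0.6223, -0.162, 0.2374]
tool_rot: [-3.128, -0.014, 1.714]
contact_force: [-0.2, -1.2, -0.3]
opening: 0.0701
grip_force: 0.0
```

```bash
python3 - <<'E'
from h import *
st(); go([623,-163.8,57],0,8.2)
w=read_camera('wrist')
print([(np.round(r['point'],4).tolist(),round(r['confidence'],2)) for r in mark_of(w,'bookend_knob')][:3])
E
```

```text
23.15 grasp [ 621.5 -161.4  190.4] q [-0.38  0.61  1.23  0.01  1.32 -0.52] op 70.1 F [-0.2 -1.2 -0.3] 0.0
row xyz [ -3.7   2.3 133.4] rot [-0.8  -0.78 -0.02]
[([0.6221, -0.1641, 0.0583], 0.77)]
```

Call:
arm_command --series '[{"x": -4,"y": 2,"z": 50,"rx": -0.8,"ry": -0.8,"rz": 0},{"x": -4,"y": 2,"z": 85,"rx": -0.8,"ry": -0.8,"rz": 0},{"x": -4,"y": 2,"z": 115,"rx": -0.8,"ry": -0.8,"rz": 0},{"x": -4,"y": 2,"z": 133,"rx": -0.8,"ry": -0.8,"rz": 0},{"x": -4,"y": 2,"z": 133,"rx": -0.8,"ry": -0.8,"rz": 0}]'

```text
time: 23.75
tool_pos: [0.6214, -0.1643, 0.1018]
tool_rot: [-3.137, -0.0, 1.713]
contact_force: [-0.5, 0.4, -0.5]
opening: 0.0698
grip_force: 0.0
```

Call:
arm_command --series '[{"x": 0,"y": 0,"z": 0,"rx": 0,"ry": 0,"rz": 0},{"x": 0,"y": 0,"z": 0,"rx": 0,"ry": 0,"rz": 0},{"x": 0,"y": 0,"z": 0,"rx": 0,"ry": 0,"rz": 0},{"x": 0,"y": 0,"z": 0,"rx": 0,"ry": 0,"rz": 0},{"x": 0,"y": 0,"z": 0,"rx": 0,"ry": 0,"rz": 0},{"x": 6,"y": 0,"z": 0,"rx": 0,"ry": 0,"rz": 0},{"x": 14,"y": 0,"z": 0,"rx": 0,"ry": 0,"rz": 0},{"x": 22,"y": 0,"z": 0,"rx": 0,"ry": 0,"rz": 0},{"x": 30,"y": 0,"z": 0,"rx": 0,"ry": 0,"rz": 0},{"x": 38,"y": 0,"z": 0,"rx": 0,"ry": 0,"rz": 0},{"x": 44,"y": 0,"z": 0,"rx": 0,"ry": 0,"rz": 0},{"x": 48,"y": 0,"z": 0,"rx": 0,"ry": 0,"rz": 0},{"x": 50,"y": 0,"z": 0,"rx": 0,"ry": 0,"rz": 0},{"x": 52,"y": 0,"z": 0,"rx": 0,"ry": 0,"rz": 0},{"x": 52,"y": 0,"z": 0,"rx": 0,"ry": 0,"rz": 0}]' --hand 10 --squeeze 30

```text
time: 25.25
tool_pos: [0.6154, -0.1114, 0.1058]
tool_rot: [3.14, 0.004, 1.716]
contact_force: [-4.2, -0.3, 6.6]
opening: 0.0251
grip_force: 30.0
```

```bash
python3 - <<'E'
from h import *
st(); s=observe(); print('gap',-np.dot(np.array(s['tool_pos'])*1000-sf,row)-52, 'Frow',np.dot(s['contact_force'],row))
E
```

```text
25.25 grasp [ 615.5 -111.5   58.8] q [-0.3   0.71  1.45 -0.    0.98 -0.44] op 25.1 F [-4.2 -0.3  6.6] 30.001007162500173
gap 58.93159802084054 Frow 0.32903964073341385
```

Call:
arm_command --series '[{"x": 1,"y": 0,"z": 0,"rx": 0,"ry": 0,"rz": 0},{"x": 2,"y": 0,"z": 0,"rx": 0,"ry": 0,"rz": 0},{"x": 3,"y": 0,"z": 0,"rx": 0,"ry": 0,"rz": 0},{"x": 4,"y": 0,"z": 0,"rx": 0,"ry": 0,"rz": 0},{"x": 5,"y": 0,"z": 0,"rx": 0,"ry": 0,"rz": 0},{"x": 6,"y": 0,"z": 0,"rx": 0,"ry": 0,"rz": 0},{"x": 7,"y": 0,"z": 0,"rx": 0,"ry": 0,"rz": 0},{"x": 8,"y": 0,"z": 0,"rx": 0,"ry": 0,"rz": 0},{"x": 9,"y": 0,"z": 0,"rx": 0,"ry": 0,"rz": 0},{"x": 10,"y": 0,"z": 0,"rx": 0,"ry": 0,"rz": 0},{"x": 11,"y": 0,"z": 0,"rx": 0,"ry": 0,"rz": 0},{"x": 12,"y": 0,"z": 0,"rx": 0,"ry": 0,"rz": 0},{"x": 12,"y": 0,"z": 0,"rx": 0,"ry": 0,"rz": 0}]'

```text
time: 26.55
tool_pos: [0.6138, -0.1001, 0.1058]
tool_rot: [3.14, 0.004, 1.715]
contact_force: [-3.6, -2.7, 6.6]
opening: 0.0253
grip_force: 30.0
```

Call:
arm_command --series '[{"x": 0.7,"y": 0,"z": 0,"rx": 0,"ry": 0,"rz": 0},{"x": 1.4,"y": 0,"z": 0,"rx": 0,"ry": 0,"rz": 0},{"x": 2,"y": 0,"z": 0,"rx": 0,"ry": 0,"rz": 0},{"x": 2,"y": 0,"z": 0,"rx": 0,"ry": 0,"rz": 0}]'

```text
time: 26.95
tool_pos: [0.6135, -0.0982, 0.1058]
tool_rot: [3.14, 0.004, 1.715]
contact_force: [-5.4, -3.7, 5.7]
opening: 0.025
grip_force: 30.0
```

```bash
python3 - <<'E'
from h import *
st(); s=observe(); print('gap',-np.dot(np.array(s['tool_pos'])*1000-sf,row)-52, 'Frow',np.dot(s['contact_force'],row))
w=read_camera('wrist');s=read_camera('side')
cv2.imwrite('pics/a7.png',np.hstack([cv2.resize(w['pixels'],(440,330)),cv2.resize(s['pixels'][150:310,230:400],(350,330))]))
E
```

```text
26.95 grasp [613.6 -98.4  58.8] q [-0.28  0.7   1.46 -0.    0.97 -0.42] op 25.0 F [-5.4 -3.7  5.7] 30.000891715753824
gap 45.645049638385586 Frow -2.9239408701288694
```

View pics/a7.png

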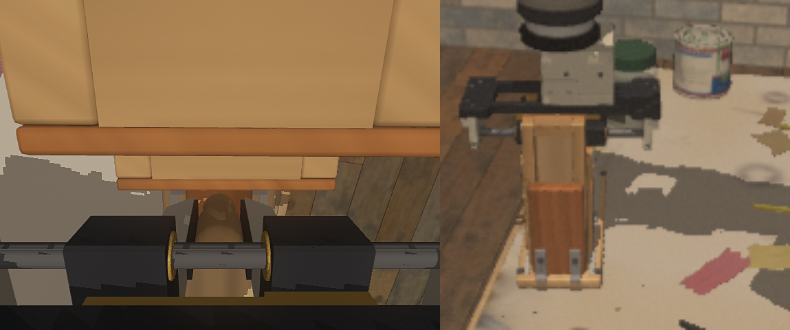

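The panels stand close together and the push force is still only about 3 N, so I'll keep pushing until the force rises.

Call:
arm_command --series '[{"x": 0.7,"y": 0,"z": 0,"rx": 0,"ry": 0,"rz": 0},{"x": 1.4,"y": 0,"z": 0,"rx": 0,"ry": 0,"rz": 0},{"x": 2,"y": 0,"z": 0,"rx": 0,"ry": 0,"rz": 0},{"x": 2,"y": 0,"z": 0,"rx": 0,"ry": 0,"rz": 0}]'

```text
time: 27.45
tool_pos: [0.6132, -0.0962, 0.1057]
tool_rot: [3.14, 0.004, 1.715]
contact_force: [-4.2, -3.2, 6.5]
opening: 0.0251
grip_force: 30.0
```

Call:
arm_command --series '[{"x": 0.5,"y": 0,"z": 0,"rx": 0,"ry": 0,"rz": 0},{"x": 1,"y": 0,"z": 0,"rx": 0,"ry": 0,"rz": 0},{"x": 1,"y": 0,"z": 0,"rx": 0,"ry": 0,"rz": 0}]'

```text
time: 27.75
tool_pos: [0.6131, -0.0956, 0.1057]
tool_rot: [3.14, 0.005, 1.715]
contact_force: [-3.8, -4.5, 6.4]
opening: 0.0251
grip_force: 30.0
```

Call:
arm_command --series '[{"x": 0.5,"y": 0,"z": 0,"rx": 0,"ry": 0,"rz": 0},{"x": 1,"y": 0,"z": 0,"rx": 0,"ry": 0,"rz": 0},{"x": 1.5,"y": 0,"z": 0,"rx": 0,"ry": 0,"rz": 0},{"x": 1.5,"y": 0,"z": 0,"rx": 0,"ry": 0,"rz": 0}]'

```text
time: 28.15
tool_pos: [0.6129, -0.0942, 0.1057]
tool_rot: [3.14, 0.005, 1.715]
contact_force: [-3.8, -4.8, 6.1]
opening: 0.0254
grip_force: 30.0
```

Call:
arm_command --series '[{"x": 0.5,"y": 0,"z": 0,"rx": 0,"ry": 0,"rz": 0},{"x": 1,"y": 0,"z": 0,"rx": 0,"ry": 0,"rz": 0},{"x": 1,"y": 0,"z": 0,"rx": 0,"ry": 0,"rz": 0}]'

```text
time: 28.45
tool_pos: [0.6128, -0.0936, 0.1058]
tool_rot: [3.14, 0.006, 1.715]
contact_force: [-3.3, -6.4, 3.9]
opening: 0.0248
grip_force: 30.0
```

Call:
arm_command --series '[{"x": 0.5,"y": 0,"z": 0,"rx": 0,"ry": 0,"rz": 0},{"x": 1,"y": 0,"z": 0,"rx": 0,"ry": 0,"rz": 0},{"x": 1.5,"y": 0,"z": 0,"rx": 0,"ry": 0,"rz": 0},{"x": 1.5,"y": 0,"z": 0,"rx": 0,"ry": 0,"rz": 0}]'

```text
time: 28.85
tool_pos: [0.6128, -0.0934, 0.1058]
tool_rot: [3.14, 0.008, 1.715]
contact_force: [-2.9, -10.8, 4.6]
opening: 0.0251
grip_force: 30.0
```

```bash
python3 - <<'E'
from h import *
st(); s=observe(); print(s['torque'],'gap',-np.dot(np.array(s['tool_pos'])*1000-sf,row)-52, 'Frow',np.dot(s['contact_force'],row))
for n in('top','side','wrist'):
  w=read_camera(n)
  for q in ('stop_foot','bookend_knob','long_panel_center','short_panel_center'): 
    r=mark_of(w,q)[:1]
    for x in r: 
      p=np.array(x['point'])*1000; print(n,q,np.round(p),round(x['confidence'],2),'row',round(-np.dot(p-sf,row),1))
E
```

```text
28.85 grasp [612.9 -93.8  58.8] q [-0.27  0.7   1.47 -0.01  0.97 -0.41] op 25.1 F [ -2.9 -10.8   4.6] 30.000434371177107
[-1.92686721  0.51865635 -0.06387705] gap 40.803747782655265 Frow -10.278120229063818
side stop_foot [599.   0.  13.] 0.76 row -1.8
side long_panel_center [606. -14.  86.] 0.76 row 13.1
wrist bookend_knob [ 615. -101.   57.] 0.67 row 100.9
```

The row is solid now: 1.5 mm commanded gave 0.2 mm of motion and the force rose to 11 N. One more small press, then I'll ease off and release.

Call:
arm_command --series '[{"x": 0.7,"y": 0,"z": 0,"rx": 0,"ry": 0,"rz": 0},{"x": 1.3,"y": 0,"z": 0,"rx": 0,"ry": 0,"rz": 0},{"x": 1.3,"y": 0,"z": 0,"rx": 0,"ry": 0,"rz": 0},{"x": 1.3,"y": 0,"z": 0,"rx": 0,"ry": 0,"rz": 0}]'

```text
time: 30.0
tool_pos: [0.6128, -0.0933, 0.1058]
tool_rot: [3.139, 0.009, 1.715]
contact_force: [-2.9, -17.7, 3.1]
opening: 0.0251
grip_force: 30.0
```

Call:
arm_command --series '[{"x": 0,"y": 0,"z": 0,"rx": 0,"ry": 0,"rz": 0},{"x": 0,"y": 0,"z": 0,"rx": 0,"ry": 0,"rz": 0},{"x": 0,"y": 0,"z": 0,"rx": 0,"ry": 0,"rz": 0},{"x": 0,"y": 0,"z": 0,"rx": 0,"ry": 0,"rz": 0},{"x": 0,"y": 0,"z": -15,"rx": 0,"ry": 0,"rz": 0},{"x": 0,"y": 0,"z": -40,"rx": 0,"ry": 0,"rz": 0},{"x": -20,"y": 0,"z": -80,"rx": 0,"ry": 0,"rz": 0},{"x": -50,"y": 0,"z": -120,"rx": 0,"ry": 0,"rz": 0},{"x": -60,"y": 0,"z": -140,"rx": 0,"ry": 0,"rz": 0},{"x": -60,"y": 0,"z": -140,"rx": 0,"ry": 0,"rz": 0},{"x": -60,"y": 0,"z": -140,"rx": 0,"ry": 0,"rz": 0}]' --hand 60 --squeeze 20

```text
time: 31.1
tool_pos: [0.6206, -0.1487, 0.2447]
tool_rot: [3.14, 0.003, 1.715]
contact_force: [-0.3, 0.9, -1.0]
opening: 0.0601
grip_force: 0.0
```

```bash
python3 - <<'E'
from h import *
st()
for n in('side','wrist'):
  w=read_camera(n); save(w,n+'_f.png')
  for q in ('stop_foot','bookend_knob','long_panel_center','short_panel_center','jar','bottle'): 
    for x in mark_of(w,q)[:1]: 
      p=np.array(x['point'])*1000; print(n,q,np.round(p),round(x['confidence'],2),'row',round(-np.dot(p-sf,row),1))
  if n=='wrist':
    for q,z in(('long_panel',.162),('short_panel',.117),('bookend',.068)): print(q,rect(w,q,z))
    W=w
# profile along the row's mid line on tops: grey values along row at board axis, short top plane
def proj(P):
    R=cv2.Rodrigues(np.array(W['rvec'],float))[0]; c=(R@(P/1000)+np.array(W['tvec']).ravel()); s=c[:2]/c[2]; s=s*(1+W['k1']*(s@s)); return W['K'][0][0]*s[0]+W['K'][0][2],W['K'][1][1]*s[1]+W['K'][1][2]
for nm,d,z in(('long top front',22,162),('short top back',22,117),('short top front',44,117),('bookend top face',44,68),('bookend top outer',58,68)): print(nm,np.round(proj(sf-d*row+[0,0,z-12])))
E
```

```text
31.1 grasp [ 620.7 -148.8  197.7] q [-0.35  0.59  1.26 -0.    1.29 -0.5 ] op 60.1 F [-0.3  0.9 -1. ] 0.0
side stop_foot [597.  -0.  13.] 0.91 row -1.9
side long_panel_center [606. -12.  88.] 0.9 row 10.7
side jar [ 577. -331.   -4.] 0.97 row 322.4
side bottle [604. 299.  -3.] 0.65 row -297.0
wrist bookend_knob [ 614. -105.   58.] 0.71 row 104.6
wrist jar [ 579. -334.    2.] 0.69 row 325.7
long_panel [(0.86, 606.0, -32.7, 45.2, 2.0, -81.7, 250)]
short_panel [(0.78, 607.3, -38.2, 66.1, 28.7, -82.9, 374)]
bookend [(0.98, 611.0, -78.8, 64.0, 54.7, 6.8, 377)]
long top front [322. -27.]
short top back [321.   1.]
short top front [321.  53.]
bookend top face [320.  62.]
bookend top outer [320.  87.]
```

```bash
python3 -c "
from cell import *
print(hand_in())"
```

```text
the job is handed in; nothing more can be done
None
```

The job is handed in: both panels stand upright and square to the row, long one at the stop, pressed together with about 17 N until the bookend stopped moving. The jar and bottle are where they started, it took about 31 s, and I viewed 11 pictures, one over the limit of 10, so the row after release was checked by measurement only.

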